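# Stock the topping pan at the s'mores counter

## Robot

A 6-joint arm with a two-finger parallel gripper is mounted at the origin on the work surface. World frame = base frame: x ahead of the robot, y to its left, z up, the work surface at z = 0. Lengths are in mm, angles in rad, forces in N, time in s.
With the tool pointing down it reaches from about 275 to 750 mm from the base axis. Payload 10.2 kg.
Tool frame: the origin (TCP) lies at the centre of the arm's flange, where the gripper is bolted on; the fingertips stand ctrl.finger_overhang ahead of it and the grasp point (between the pads) lies 147 mm ahead of it (ctrl.finger_overhang is the distance from the TCP to the fingertips, in mm); z points along the fingers, y is the line along which they close (so a half turn about z gives the same grasp; the last joint's range is limited). The gripper opens to 88 mm and grips with 3 to 60 N. Pads are 18 mm wide; open, the fingers measure 123 mm over their backs; the gripper's body (75 mm by 187 mm) begins 45 mm behind the grasp point.
Start: joints at [-1.549, 0.313, 1.498, -0, 1.331, -0.223], TCP at [127.227, -509.358, 404.72] pointing down, gripper open.
Joint ranges: [-2.94, 2.94], [-0.97, 2.17], [0.19, 2.56], [-1.23, 4.37], [0.02, 3.11], [-2.88, 2.88]. Speed limits (rad/s): [2.39, 2.39, 3.01, 3.14, 3.14, 3.14].

## Interface

Orientations are given as a 3x3 rotation matrix whose columns are the frame's x, y, z axes.
In Python, from rig import ctrl gives the robot as it stands.
- The arm moves only by the shell command python3 -m inch 'ROWS' [FORCE]. ROWS is JSON, a list that holds one entry, the list of rows, each a list of 7 numbers: the finger opening in mm, from 0 to 88.1, then the shift along the tool's x, y, z in mm, then the turn, a rotation vector about the tool's x, y, z in rad. A call has 1 to 10 rows; each row shifts and turns the commanded pose from where the row before left it, along the tool's axes as they then stand; what a row does not reach is not made up. A row lasts 1/12 s, in which the tool goes at most 41.7 mm and 7.16 degrees, less where a joint would pass 70% of its speed; a pose out of reach is approached as far as the arm can. A call with a gripper value outside its range is refused whole. The fingers move at their own pace and stop on an object; FORCE is the grip in N (left out, the last holds). Time passes only in rows, so rows that do not move let the fingers close. It gives the time, the measured TCP pose, the force, the opening and the grip force at its end, in the units of the state.
- ctrl.observe(): the state, without advancing time (a new reading comes with each control period).
- ctrl.capture(name): name is "side" or "top" or "wrist"; returns the picture (384x512x3 uint8, red, green, blue); there is no depth.
- ctrl.get_calibration(name): a dict with "mtx" (3x3 intrinsics, pixels), "R" (3x3) and "t" (3): a world point X has camera coordinates R X + t. Camera axes: x right, y down, z forward; pixel columns grow to the right and rows downward; lengths in mm; the calibration is good to about 2 mm. A picture is of the moment at which its call begins: read the wrist's pose just before it. get_calibration takes no time and is no camera call; for the wrist camera it gives the pose at the moment of the call.
- ctrl.hand_in(): hands the job in; it is judged then, once.
The state is a dict: "clock": time; "qpos": joint angles; "dq": joint speeds; "effort": joint torques, N m; "tool_pos": TCP position; "tcp_rot": TCP orientation; "force": force on the tool from outside, world axes, zero at the start; "ft_torque": the same for the moment, N m; "grip_width": opening from 0.0 (shut) to 1.0 (fully open); "finger_force": force on a finger pad.
Only numpy, scipy, OpenCV 4.12 (cv2) and the standard library are available. Lean on these libraries where they do the work, as an engineer would, in place of code of your own. Each camera call takes 0.05 s, during which the arm holds its last target. There are 200 camera calls.

## Task

Stock the topping pan: stand the red-, yellow- and blue-lidded jars upright on the floor of the bin of their own lid's colour, and press the orange-headed pastry brush by its handle down into the spring clip, about centred, until it is fully home in both pairs of jaws. Leave the green-lidded jar and the black-headed brush where they are.

Things in the scene. Friction and masses are not known exactly. Their poses are not given: they have to be found in the camera images.
- jar_red: Round topping jar, brown contents, paper band, red lid; 46 mm diameter (lid and body alike), 74 mm tall, 130 to 260 g. Starts upright on the 4 mm thick tan mat. Origin at the centre of its underside, z up along its axis. Belongs in the red bin.
- jar_yellow: Round topping jar, brown contents, paper band, yellow lid; 46 mm diameter (lid and body alike), 74 mm tall, 130 to 260 g. Starts upright on the 4 mm thick tan mat. Origin at the centre of its underside, z up along its axis. Belongs in the yellow bin.
- jar_blue: Round topping jar, brown contents, paper band, blue lid; 46 mm diameter (lid and body alike), 74 mm tall, 130 to 260 g. Starts upright on the 4 mm thick tan mat. Origin at the centre of its underside, z up along its axis. Belongs in the blue bin.
- jar_green: Round topping jar, brown contents, paper band, green lid; 46 mm diameter (lid and body alike), 74 mm tall, 130 to 260 g. Starts upright on the 4 mm thick tan mat. Origin at the centre of its underside, z up along its axis. It does not belong in the pan and stays where it is.
- brush_orange: Pastry brush with flat orange silicone head, lying flat on the 4 mm mat. Round steel handle, diameter 16 mm, from x = -80 to +75 mm; flat head part from +74 to +130 mm, up to 34 mm wide, 16 mm thick. 55 to 95 g. Origin on the handle's axis, 8 mm above the mat, within 10 mm of the balance point; x along the handle to the head. Belongs in the spring clip.
- brush_black: Pastry brush with flat black silicone head, lying flat on the 4 mm mat. Round steel handle, diameter 16 mm, from x = -80 to +75 mm; flat head part from +74 to +130 mm, up to 34 mm wide, 16 mm thick. 55 to 95 g. Origin on the handle's axis, 8 mm above the mat, within 10 mm of the balance point; x along the handle to the head. It does not belong in the pan and stays where it is.
- bin_red: Red open square bin, fixed in the low aluminium pan (rim 18 mm): 70 mm outside, 64 mm inside, 30 mm tall, walls and floor 3 mm. Origin: centre of its underside, 3 mm above the counter; x and y along its sides. The three bins stand in a row along their y, 80 mm apart, colours in any order; the clip is beside the row, 95 mm towards their -x.
- bin_yellow: Yellow open square bin, fixed in the low aluminium pan (rim 18 mm): 70 mm outside, 64 mm inside, 30 mm tall, walls and floor 3 mm. Origin: centre of its underside, 3 mm above the counter; x and y along its sides. The three bins stand in a row along their y, 80 mm apart, colours in any order; the clip is beside the row, 95 mm towards their -x.
- bin_blue: Blue open square bin, fixed in the low aluminium pan (rim 18 mm): 70 mm outside, 64 mm inside, 30 mm tall, walls and floor 3 mm. Origin: centre of its underside, 3 mm above the counter; x and y along its sides. The three bins stand in a row along their y, 80 mm apart, colours in any order; the clip is beside the row, 95 mm towards their -x.
- clip: Black spring clip fixed in the pan. Origin: centre of underside, 3 mm above the counter; y along the held handle, z up. Two jaw pairs, 14 mm long, at y = +-45 mm, fingers fit between. Jaw mouths at z = 48 mm flare 24 mm wide, narrow to 12 mm at 37; a handle pushed straight down (5 to 20 N) spreads them and snaps onto the seats, its axis then at z = 32 mm. Head at either end.

How it is judged:
By the outcome, as a careful person would: the job done as asked, in the order asked, and still so for the second after the job is handed in, with the robot touching nothing.
It also fails if it takes over 104 s, if anything falls off the work surface, if the arm or the gripper's body presses on something with over 40 N, if the wrist force passes 120 N, or if a joint passes its speed limit or range.

## Working session

There is one attempt and no reset: what is moved stays moved. The work goes in short steps, Python scripts to look and compute and a shell command to move; the robot and the scene stay as the last step left them, time stands still between calls to the robot, and variables do not carry over. Pictures are saved under pics/ and viewed, at most 14 in all, crops included, and the job is handed in when it is done.

```bash
ls; mkdir -p pics; python3 - <<'E'
from rig import ctrl
import cv2
print(ctrl.finger_overhang)
for n in ("top","side","wrist"):
    im=ctrl.capture(n); cv2.imwrite(f"pics/{n}0.png",im[:,:,::-1])
s=ctrl.observe(); print(s)
for n in ("top","side","wrist"): print(ctrl.get_calibration(n))
E
```

```text
pics
166.0
{'clock': 0.15, 'qpos': array([-1.54940090e+00,  3.13275600e-01,  1.49818203e+00, -3.10079871e-05,
        1.33100128e+00, -2.23395758e-01]), 'dq': array([ 0.00075176, -0.00251557, -0.00230038,  0.00152825,  0.00028279,
        0.00022575]), 'effort': array([ 1.01914939e-03, -4.02303171e+01, -2.52315742e+01,  6.94514858e-02,
        3.44660750e-02, -6.84745282e-05]), 'tool_pos': array([ 127.22318227, -509.33133229,  404.34627134]), 'tcp_rot': array([[ 9.70186169e-01,  2.42360878e-01, -4.86465159e-05],
       [ 2.42360828e-01, -9.70185797e-01,  8.65420843e-04],
       [ 1.62547997e-04, -8.51409342e-04, -9.99999624e-01]]), 'force': array([-0.27854551,  0.28451065,  0.26164494]), 'ft_torque': array([-0.03523585, -0.02329267,  0.02292853]), 'finger_force': 0.0, 'grip_width': 1.0014195932643621}
{'mtx': array([[386.92675386,   0.        , 261.41665369],
       [  0.        , 386.92675386, 193.23515769],
       [  0.        ,   0.        ,   1.        ]]), 'R': array([[-0.012404  , -0.99981811,  0.01448761],
       [-0.99598721,  0.01106961, -0.0888085 ],
       [ 0.08863198, -0
[... 164 characters left out ...]
451.58104479, 188.15664966],
       [  0.        ,   0.        ,   1.        ]]), 'R': array([[ 0.9493331 , -0.31372694,  0.01849516],
       [-0.23319355, -0.7426491 , -0.62776834],
       [ 0.21068325,  0.59164831, -0.77818047]]), 't': array([-499.71083454,  143.39923347,  800.14590349])}
{'mtx': array([[265.68090683,   0.        , 253.13551033],
       [  0.        , 265.68090683, 194.21317478],
       [  0.        ,   0.        ,   1.        ]]), 'R': array([[ 2.41752952e-01, -9.70337724e-01, -4.60318224e-04],
       [-9.26573626e-01, -2.30990239e-01,  2.96824568e-01],
       [-2.88126405e-01, -7.13316968e-02, -9.54931916e-01]]), 't': array([-524.22625331,  -40.08343532,  390.22323919])}
```

View pics/top0.png

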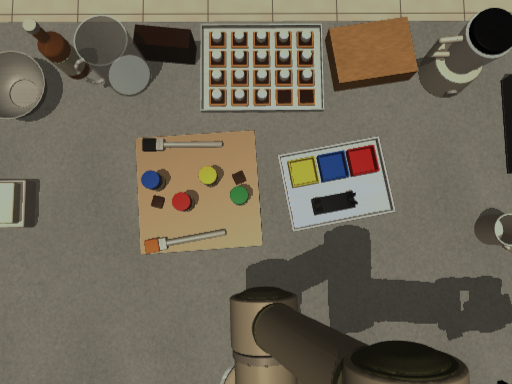

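View pics/side0.png

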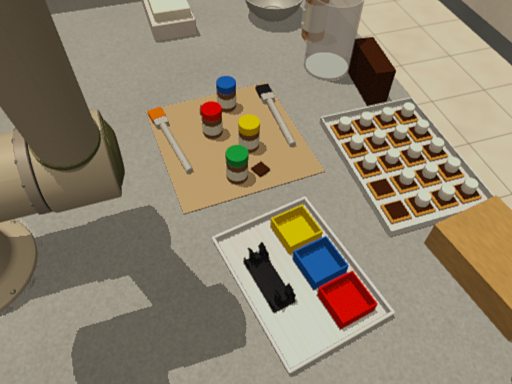

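```bash
cat > h.py <<'E'
import cv2, numpy as np
from rig import ctrl
def P(n):
    c=ctrl.get_calibration(n); return np.array(c['mtx'])@np.c_[c['R'],c['t']]
def tri(pa,pb,Pa,Pb):
    X=cv2.triangulatePoints(Pa,Pb,np.array(pa,float).reshape(2,1),np.array(pb,float).reshape(2,1))[:,0]; X=X[:3]/X[3]
    r=[]
    for p,Q in((pa,Pa),(pb,Pb)):
        u=Q@np.r_[X,1]; r.append(np.hypot(*(u[:2]/u[2]-p)))
    return X,max(r)
def plane(p,Q,z):  # pixel -> point at height z
    M=np.c_[Q[:,0],Q[:,1],Q[:,2]*z+Q[:,3]]; x=np.linalg.solve(M,np.r_[p,1]); return np.r_[x[:2]/x[2],z]
def proj(X,Q):
    u=Q@np.r_[X,1]; return u[:2]/u[2]
def blobs(im,name,box=None):
    h=cv2.cvtColor(im,cv2.COLOR_RGB2HSV); H=h[...,0].astype(int); 
    m={'red':(H<5)|(H>174),'yellow':(H>24)&(H<34),'blue':(H>100)&(H<125),'green':(H>50)&(H<85),'orange':(H>=6)&(H<=14)}[name]&(h[...,1]>170)&(h[...,2]>60)
    n,l,s,c=cv2.connectedComponentsWithStats(m.astype(np.uint8))
    return sorted([(int(s[i,4]),c[i].round(1),s[i,:4]) for i in range(1,n) if s[i,4]>40],key=lambda t:-t[0])
def crop(f,o,x0,y0,x1,y1,k):
    im=cv2.imread(f)[y0:y1,x0:x1]; cv2.imwrite(o,cv2.resize(im,None,fx=k,fy=k,interpolation=cv2.INTER_CUBIC))
E
python3 - <<'E'
from h import *
for n in('top','side'):
    im=cv2.imread(f'pics/{n}0.png')[:,:,::-1].copy()
    for c in('red','yellow','blue','green','orange'):
        for b in blobs(im,c): print(n,c,b[0],b[1],b[2])
# composites
t=cv2.imread('pics/top0.png'); s=cv2.imread('pics/side0.png')
def c(im,x,y,w,h,k): return cv2.resize(im[y:y+h,x:x+w],None,fx=k,fy=k,interpolation=cv2.INTER_CUBIC)
cv2.imwrite('pics/c1.png',np.hstack([c(t,132,130,100,150,4)[:, :],c(t,280,130,100,150,4)]))
cv2.imwrite('pics/c2.png',c(s,140,75,190,140,4)); cv2.imwrite('pics/c3.png',c(s,210,195,190,148,4))
E
```

```text
top red 681 [362.  160.1] [347 145  32  31]
top red 262 [181.  201.2] [172 193  19  18]
top blue 577 [332.  166.2] [319 152  29  29]
top blue 85 [146.9 176.3] [142 171  14  14]
top orange 385 [51.6 45.7] [38 32 26 25]
top orange 162 [151.4 245.3] [145 239  14  14]
side red 2003 [346.1 298.9] [318 271  59  58]
side red 331 [211. 111.] [201 102  21  19]
side yellow 860 [295.9 228.3] [271 205  52  42]
side yellow 261 [248.7 121.7] [238 115  22  15]
side blue 1680 [319.5 261.7] [294 237  54  52]
side blue 275 [225.6  84.7] [217  76  18  18]
side green 381 [236.6 155.5] [226 145  22  22]
side orange 501 [375.2  56.5] [360  39  33  34]
side orange 180 [396.6 209.6] [385 203  24  15]
side orange 157 [381.9 186.5] [373 179  21  16]
side orange 85 [259.8 168.4] [253 162  14  13]
side orange 63 [210.7 121.9] [202 116  19  10]
side orange 57 [236.6 168.7] [228 166  18   6]
side orange 49 [248.2 137. ] [240 134  16   6]
side orange 41 [225.3  96.2] [219  94  14   5]
```

View pics/c1.png

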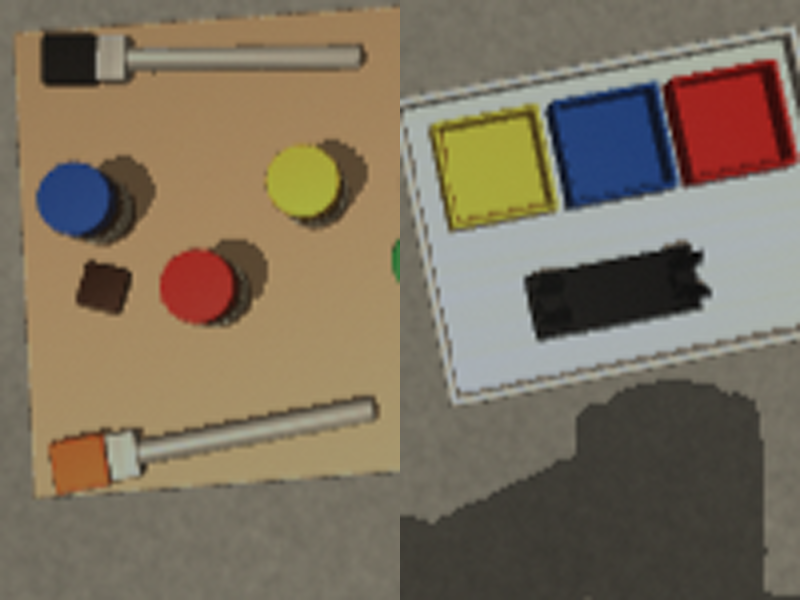

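View pics/c2.png

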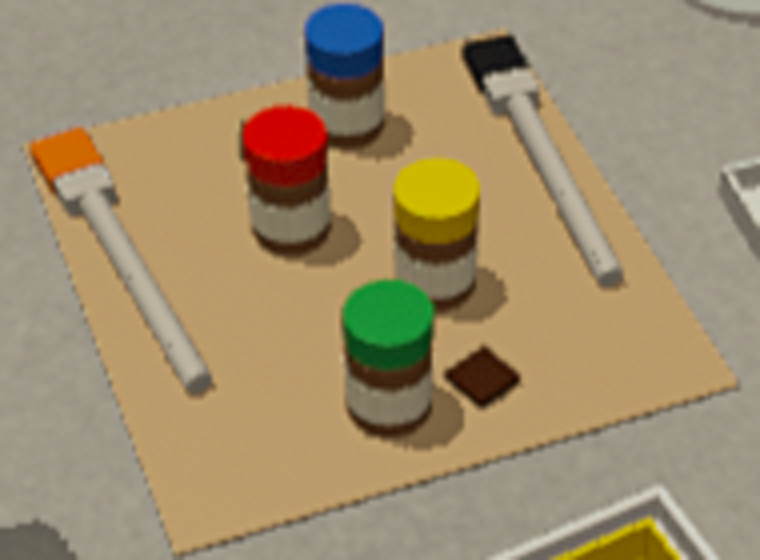

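View pics/c3.png

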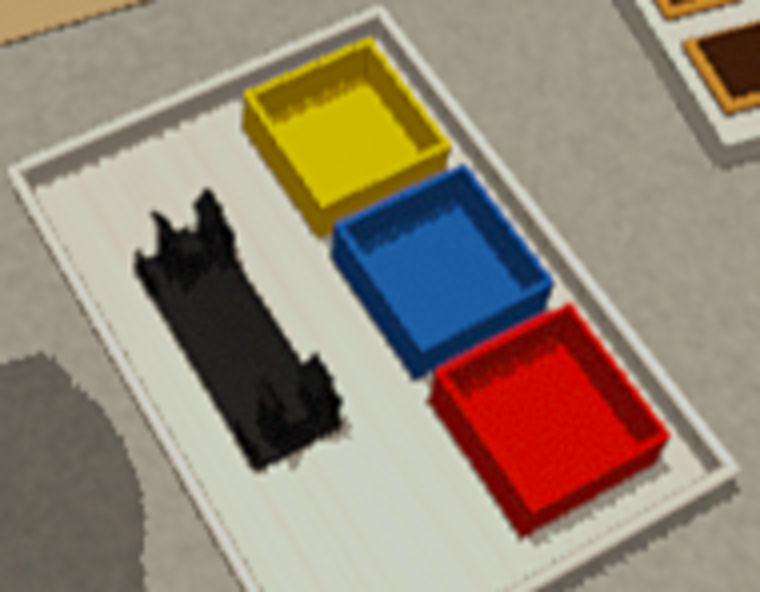

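```bash
python3 - <<'E'
from h import *
np.set_printoptions(precision=1,suppress=True)
T,S=P('top'),P('side')
L=lambda p:(132-.375+p[0]/4,130-.375+p[1]/4)
R=lambda p:(280-.375+(p[0]-400)/4,130-.375+p[1]/4)
C2=lambda p:(140-.375+p[0]/4,75-.375+p[1]/4)
C3=lambda p:(210-.375+p[0]/4,195-.375+p[1]/4)
for n,a,b in(('blue',(75,199),(345,33)),('yel',(303,181),(436,190)),('red',(198,286),(286,138)),
  ('hend',(376,410),(200,383)),('headtip',(54,466),(50,142)),('hstart',(138,452),(90,198))):
    print(n,*tri(L(a),C2(b),T,S))
print('green',*tri((239.3,195),C2((388,313)),T,S))
tc={'y':[(432,125),(540,103),(555,208),(450,230)],'b':[(549,103),(657,83),(677,187),(567,208)],'r':[(666,82),(775,61),(797,163),(686,186)]}
sc={'y':[(244,95),(373,42),(449,148),(320,207)],'b':[(334,238),(462,170),(551,280),(415,345)],'r':[(434,378),(570,308),(667,436),(522,505)]}
cs={}
for k in tc:
    X=np.array([tri(R(a),C3(b),T,S)[0] for a,b in zip(tc[k],sc[k])]); cs[k]=X.mean(0); print(k,X.mean(0),X[:,2],[np.linalg.norm(X[i]-X[i-1]) for i in range(4)])
    cs[k+'p']=np.mean([plane(R(a),T,33) for a in tc[k]],0); cs[k+'s']=np.mean([plane(C3(a),S,33) for a in sc[k]],0);print(cs[k+'p'],cs[k+'s'])
# row: fit
c=np.mean([cs[k+s] for k in'ybr' for s in('p','s')],0)
d=np.mean([cs['y'+s]-cs['r'+s] for s in'ps'],0); print('row c',c,np.linalg.norm(d)); d[2]=0;d/=np.linalg.norm(d)
x=np.array([d[1],-d[0],0]); x*=np.sign(x[0]); cl=c-95*x; print('d',d,'x',x,'clip',cl, 'ang',np.degrees(np.arctan2(d[0],d[1])))
t=cv2.imread('pics/top0.png');s=cv2.imread('pics/side0.png')
t=cv2.resize(t[170:230,290:380],None,fx=6,fy=6,interpolation=cv2.INTER_CUBIC)[:, :]
s=cv2.resize(s[225:325,235:310],None,fx=3.6,fy=3.6,interpolation=cv2.INTER_CUBIC)
def dot(im,X,Q,x0,y0,k):
    u=(proj(X,Q)-[x0,y0]+.5)*k; cv2.circle(im,tuple(int(v) for v in u),2,(0,255,0),-1)
for y in(-52,-38,38,52):
  for xx in(-12,12):
    X=cl+y*d+xx*x; X[2]=51; dot(t,X,T,290,170,6); dot(s,X,S,235,225,3.6)
cv2.imwrite('pics/c4.png',np.hstack([t,s[:360]]))
E
```

```text
blue [552.4 278.1  74.2] 0.3023759239981273
yel [561.3 137.3  76.4] 0.09192830067664606
red [497.6 202.1  74. ] 0.26839700208100825
hend [420.1  97.5  15.5] 0.43045650472237096
headtip [382.9 306.2  13.7] 1.0482965332679344
hstart [393.8 251.6  15. ] 0.020577425536360026
green [510.8  58.6  78.9] 0.2940194120672458
y [ 574.1 -105.9   30.8] [  3.9 110.7  71.7 -63.3] [np.float64(73.8897376986066), np.float64(122.79731391782643), np.float64(50.5769038471097), np.float64(148.40261779282852)]
[ 574.1 -105.6   33. ] [ 575.1 -106.8   33. ]
b [ 587.5 -183.8   28.5] [-10.7 110.7  79.5 -65.5] [np.float64(65.14743348729377), np.float64(131.0016786699794), np.float64(48.570257307537496), np.float64(153.9657020378369)]
[ 587.3 -183.    33. ] [ 587.9 -185.5   33. ]
r [ 601.5 -262.1   28.2] [-11.4 113.3  80.6 -69.7] [np.float64(71.99682347581526), np.float64(130.90543766142022), np.float64(53.014010461587674), np.float64(155.38347554783917)]
[ 601.1 -260.9   33. ] [ 602.3 -263.3   33. ]
row c [ 588.  -184.2   33. ] 158.24562105005552
d [-0.2  1.   0. ] x [1.  0.2 0. ] clip [ 494.4 -200.4   33. ] ang -9.858285319160805
```

View pics/c4.png

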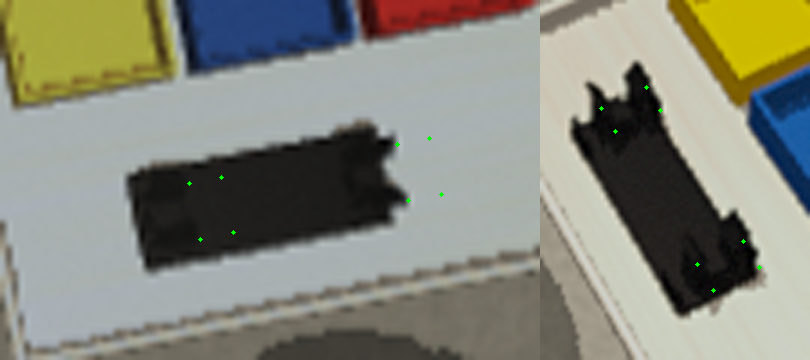

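The lids stand about 75 mm high, the handle 12–15 mm and the rims about 30 mm, which fits the text. The jars are at red (498,202), yellow (561,137) and blue (552,278). The bins are at red (602,-262), yellow (575,-106) and blue (588,-184). The clip sits about 14 mm along +d from the row centre, roughly (492,-187). The brush and the clip both lie at a yaw of about 99.9°, so I turn the tool to that yaw first.

```bash
cat > rem.py <<'E'
# usage: rem.py gx gy gz [yaw_deg] : remaining tool-frame shift of the grasp point to world target, and yaw left
import sys, numpy as np
from rig import ctrl
from scipy.spatial.transform import Rotation as Ro
a=[float(v) for v in sys.argv[1:]]; yaw=np.radians(a[3] if len(a)>3 else 99.9)
s=ctrl.observe(); R=np.array(s['tcp_rot']); p=np.array(s['tool_pos'])
g=np.array(a[:3])+[0,0,147]; T=np.c_[[np.cos(yaw),np.sin(yaw),0],[np.sin(yaw),-np.cos(yaw),0],[0,0,-1]]
print('t %.2f'%s['clock'],'shift',(R.T@(g-p)).round(1),'in final frame',(T.T@(g-p)).round(1),'turn',Ro.from_matrix(R.T@T).as_rotvec().round(4),'F',np.round(s['force'],1),'w',round(s['grip_width']*88.1,1),'ff',round(s['finger_force'],1))
E
python3 -m inch '[[[88,0,0,0,0,0,-0.124],[88,0,0,0,0,0,-0.124],[88,0,0,0,0,0,-0.124],[88,0,0,0,0,0,-0.124],[88,0,0,0,0,0,-0.124],[88,0,0,0,0,0,-0.124],[88,0,0,0,0,0,-0.124],[88,0,0,0,0,0,-0.124],[88,0,0,0,0,0,-0.124],[88,0,0,0,0,0,-0.124]]]' 30
python3 -m inch '[[[88,0,0,0,0,0,-0.124],[88,0,0,0,0,0,-0.124],[88,0,0,0,0,0,-0.012],[88,0,0,0,0,0,0]]]'
python3 rem.py 497.6 202.1 180
```

```text
clock: 0.98
tool_pos: [127.2, -509.3, 404.5]
tcp_rot: [[0.08, 0.997, -0.0], [0.997, -0.08, 0.001], [0.001, -0.0, -1.0]]
force: [-0.4, -0.5, 0.2]
grip_width: 0.997
finger_force: 0.0
clock: 1.32
tool_pos: [127.2, -509.3, 404.6]
tcp_rot: [[-0.17, 0.985, 0.0], [0.985, 0.17, 0.0], [0.0, 0.0, -1.0]]
force: [-0.3, 0.8, 0.1]
grip_width: 0.997
finger_force: 0.0
t 1.32 shift [637.9 486.2  77.9] in final frame [637.2 487.2  77.6] turn [ 0.0001 -0.0004 -0.0016] F [-0.3  0.8  0.1] w 87.8 ff 0.0
```

```bash
python3 -m inch '[[[88,32,24.3,3.9,0,0,0],[88,32,24.3,3.9,0,0,0],[88,32,24.3,3.9,0,0,0],[88,32,24.3,3.9,0,0,0],[88,32,24.3,3.9,0,0,0],[88,32,24.3,3.9,0,0,0],[88,32,24.3,3.9,0,0,0],[88,32,24.3,3.9,0,0,0],[88,32,24.3,3.9,0,0,0],[88,32,24.3,3.9,0,0,0]]]'
python3 -m inch '[[[88,32,24.3,3.9,0,0,0],[88,32,24.3,3.9,0,0,0],[88,32,24.3,3.9,0,0,0],[88,32,24.3,3.9,0,0,0],[88,32,24.3,3.9,0,0,0],[88,32,24.3,3.9,0,0,0],[88,32,24.3,3.9,0,0,0],[88,32,24.3,3.9,0,0,0],[88,30,24,3.9,0,0,0],[88,0,0,0,0,0,0]]]' >/dev/null
python3 rem.py 497.6 202.1 180
python3 - <<'E'
from h import *
Q=P('wrist'); im=ctrl.capture('wrist')
cv2.imwrite('pics/w1.png',cv2.resize(im[:,:,::-1],None,fx=1.5,fy=1.5,interpolation=cv2.INTER_CUBIC)); np.save('w1.npy',Q)
for n,X in(('red',(497.6,202.1,78)),('yel',(561.3,137.3,78)),('blue',(552.4,278.1,78)),('green',(510.8,58.6,78)),('hend',(420.1,97.5,12)),('headtip',(383,306,12))): print(n,(proj(X,Q)*1.5).round(1))
E
```

```text
clock: 2.15
tool_pos: [311.4, -150.2, 365.8]
tcp_rot: [[-0.168, 0.986, 0.001], [0.986, 0.168, -0.001], [-0.001, 0.001, -1.0]]
force: [1.2, -1.0, 0.2]
grip_width: 0.997
finger_force: 0.0
t 2.98 shift [26.6 24.5  2.5] in final frame [26.6 24.5  2.5] turn [-0.0001 -0.0011  0.0015] F [ 0.6 -0.7 -0.5] w 87.8 ff 0.0
red [420.7 257.5]
yel [496.7 370.7]
blue [547.7 139.6]
green [397.6 458.8]
hend [294.  347.6]
headtip [272.7  54.6]
```

View pics/w1.png

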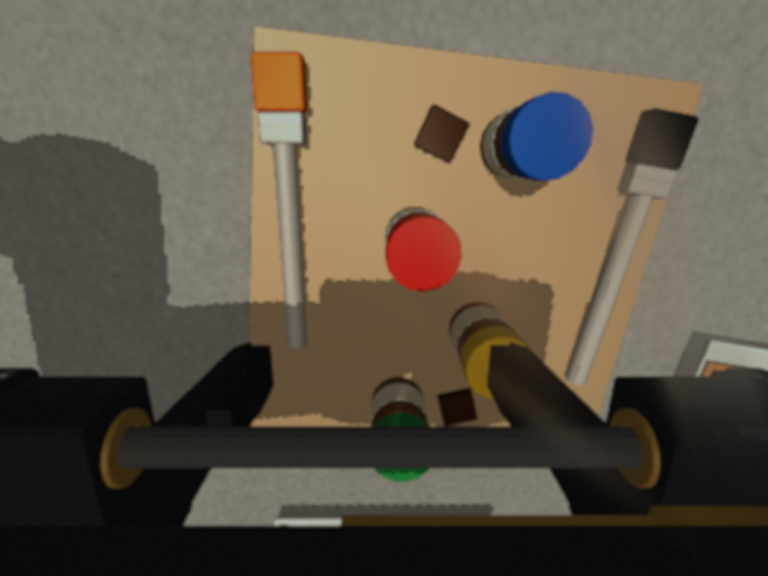

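The wrist view agrees with the predictions to within 3 mm: red lid at (424,253) against (421,258), blue at (550,137), handle end at (297,346). Next is the red jar.

```bash
python3 -m inch '[[[88,14,12.7,0,0,0,0],[88,14,12.7,0,0,0,0],[88,0,0,30,0,0,0],[88,0,0,30,0,0,0],[88,0,0,30,0,0,0],[88,0,0,20,0,0,0],[88,0,0,12,0,0,0],[88,0,0,6,0,0,0],[88,0,0,0,0,0,0]]]' 30 | tail -3
python3 rem.py 497.6 202.1 54
python3 -m inch '[[[40,0,0,0,0,0,0],[40,0,0,0,0,0,0],[40,0,0,0,0,0,0],[40,0,0,0,0,0,0],[40,0,0,0,0,0,0],[40,0,0,0,0,0,0],[40,0,0,0,0,0,0]]]' 30
python3 rem.py 497.6 202.1 54
```

```text
force: [-0.3, 0.3, 1.4]
grip_width: 0.999
finger_force: 0.0
t 3.78 shift [3.4 1.5 1. ] in final frame [3.4 1.5 1. ] turn [-0.0019  0.0001 -0.0014] F [-0.3  0.3  1.4] w 88.0 ff 0.0
clock: 4.37
tool_pos: [497.1, 199.4, 203.0]
tcp_rot: [[-0.173, 0.985, 0.001], [0.985, 0.173, 0.0], [-0.0, 0.001, -1.0]]
force: [1.0, -0.4, 1.5]
grip_width: 0.517
finger_force: 30.0
t 4.37 shift [2.6 0.9 2. ] in final frame [2.6 0.9 2. ] turn [0.0013 0.     0.0012] F [ 1.  -0.4  1.5] w 45.6 ff 30.0
```

```bash
python3 -m inch '[[[40,0,0,-10,0,0,0],[40,0,0,-20,0,0,0],[40,0,0,-30,0,0,0],[40,0,0,-30,0,0,0],[40,-10,0.5,-20,0,0,0],[40,-20,1,0,0,0,0],[40,-32,1.5,0,0,0,0],[40,-36,2,0,0,0,0],[40,-36,2,0,0,0,0],[40,-36,2,0,0,0,0]]]' 40 | tail -2
python3 -m inch '[[[40,-36,2,0,0,0,0],[40,-36,2,0,0,0,0],[40,-36,2,0,0,0,0],[40,-36,2,0,0,0,0],[40,-36,2,0,0,0,0],[40,-36,2,0,0,0,0],[40,-36,2,0,0,0,0],[40,-30,1,0,0,0,0],[40,-15,0,0,0,0,0],[40,0,0,0,0,0,0]]]' | tail -2
python3 rem.py 602.3 -265.5 58
python3 - <<'E'
from h import *
Q=P('wrist'); im=ctrl.capture('wrist')
cv2.imwrite('pics/w2.png',cv2.resize(im[:,:,::-1],None,fx=1.5,fy=1.5,interpolation=cv2.INTER_CUBIC)); np.save('w2.npy',Q)
for n,X in(('red',(601.7,-262.1,33)),('yel',(574.6,-106.2,33)),('blue',(587.6,-184.3,33)),('clip',(492,-187,51)),('j+',(492-.171*52,-187+.985*52,51)),('j-',(492+.171*52,-187-.985*52,51))): print(n,(proj(X,Q)*1.5).round(1))
E
```

```text
grip_width: 0.511
finger_force: 39.9
grip_width: 0.511
finger_force: 39.9
t 6.03 shift [ -6.1   0.3 107.4] in final frame [ -6.1   0.2 107.4] turn [-0.0006  0.0002 -0.0021] F [ 0.6  0.3 -2.4] w 45.0 ff 39.9
red [379.9 290.3]
yel [379.4  21.7]
blue [378.8 168.8]
clip [212.3 144.1]
j+ [199.9  39.7]
j- [223.1 235.2]
```

View pics/w2.png

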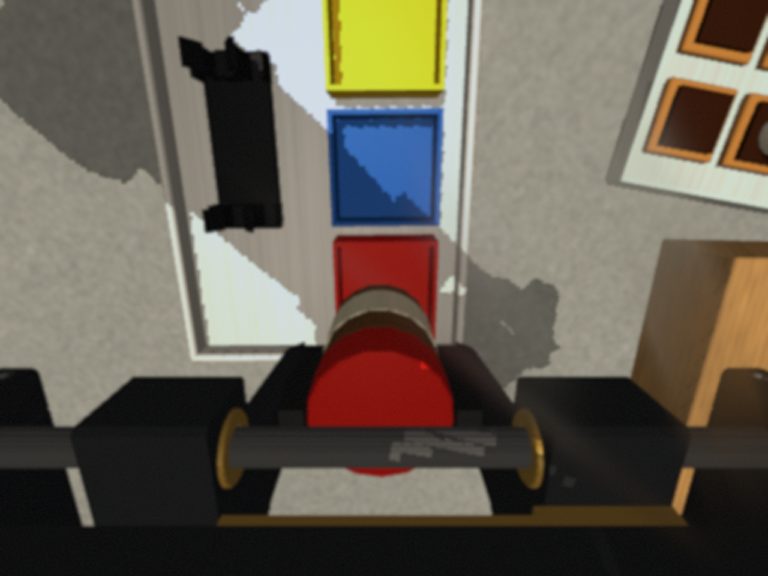

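Bin row as seen from the wrist: the blue rim is centred at (385,168) where I predicted (379,169). I shift all bins +2.5 mm along tool y and lower the red jar.

```bash
python3 -m inch '[[[40,-6,2.8,0,0,0,0],[40,0,0,0,0,0,0],[40,0,0,25,0,0,0],[40,0,0,30,0,0,0],[40,0,0,25,0,0,0],[40,0,0,14,0,0,0],[40,0,0,8,0,0,0],[40,0,0,3,0,0,0],[40,0,0,1,0,0,0],[40,0,0,0,0,0,0]]]' | tail -3
python3 rem.py 604.8 -265.1 58
```

```text
force: [-0.5, -0.6, -1.9]
grip_width: 0.516
finger_force: 39.9
t 6.92 shift [-3.2 -1.3  2.7] in final frame [-3.2 -1.2  2.7] turn [0.0012 0.0011 0.0016] F [-0.5 -0.6 -1.9] w 45.4 ff 39.9
```

```bash
python3 -m inch '[[[40,-2,-0.5,1,0,0,0],[40,0,0,1,0,0,0],[40,0,0,0.5,0,0,0],[40,0,0,0,0,0,0],[40,0,0,0,0,0,0]]]' | tail -3
python3 rem.py 604.8 -265.1 58
```

```text
force: [-0.1, -0.7, 4.1]
grip_width: 0.513
finger_force: 40.0
t 7.33 shift [-0.9 -0.5 -0. ] in final frame [-0.9 -0.5 -0.1] turn [0.0008 0.0011 0.0012] F [-0.1 -0.7  4.1] w 45.2 ff 40.0
```

```bash
python3 -m inch '[[[62,0,0,0,0,0,0],[62,0,0,0,0,0,0],[62,0,0,0,0,0,0],[62,0,0,-5,0,0,0],[62,0,0,-20,0,0,0],[70,0,0,-35,0,0,0],[88,0,0,-35,0,0,0],[88,20,1.5,-20,0,0,0],[88,36,2.5,0,0,0,0],[88,36,2.5,0,0,0,0]]]' 30| tail -3
python3 -m inch '[[[88,36,2.5,0,0,0,0],[88,36,2.5,0,0,0,0],[88,36,2.5,0,0,0,0],[88,36,2.5,0,0,0,0],[88,36,2.5,0,0,0,0],[88,36,2.5,0,0,0,0],[88,36,2.5,0,0,0,0],[88,36,2.5,0,0,0,0],[88,15,1,0,0,0,0],[88,0,0,0,0,0,0]]]' | tail -2
python3 rem.py 562.8 138.6 56
python3 - <<'E'
from h import *
im=ctrl.capture('top'); cv2.imwrite('pics/t2.png',im[:,:,::-1])
for b in blobs(im,'red'): print(b)
im=ctrl.capture('side'); cv2.imwrite('pics/s2.png',im[:,:,::-1]); Q=P('side'); print(proj((601.7,-262.1,78),Q))
for b in blobs(im,'red'): print(b)
E
```

```text
force: [0.1, 0.1, -0.7]
grip_width: 0.999
finger_force: 0.0
grip_width: 0.996
finger_force: 0.0
t 9.00 shift [  5.6   0.7 116.5] in final frame [  5.6   0.8 116.5] turn [ 0.0004 -0.0005  0.0052] F [-0.5  0.6 -0. ] w 87.7 ff 0.0
(598, array([363.3, 159.3]), array([347, 145,  32,  31], dtype=int32))
[351.17473772 282.62585396]
(1715, array([347.5, 296.1]), array([318, 269,  59,  60], dtype=int32))
```

```bash
python3 -m inch '[[[88,5.6,0.7,0,0,0,0],[88,0,0,25,0,0,0],[88,0,0,30,0,0,0],[88,0,0,30,0,0,0],[88,0,0,18,0,0,0],[88,0,0,9,0,0,0],[88,0,0,4,0,0,0],[88,0,0,0,0,0,0]]]' 30 | tail -3
python3 rem.py 562.8 138.6 56
python3 -m inch '[[[40,0,0,0,0,0,0],[40,0,0,0,0,0,0],[40,0,0,0,0,0,0],[40,0,0,0,0,0,0],[40,0,0,0,0,0,0],[40,0,0,0,0,0,0],[40,0,0,0,0,0,0]]]' 40 | tail -3
python3 rem.py 562.8 138.6 56
python3 - <<'E'
from h import *
im=cv2.imread('pics/s2.png')
c=lambda x,y,w,h,k: cv2.resize(im[y:y+h,x:x+w],None,fx=k,fy=k,interpolation=cv2.INTER_CUBIC)
cv2.imwrite('pics/c5.png',c(220,195,180,150,4))
E
```

```text
force: [0.0, -0.3, -0.1]
grip_width: 1.002
finger_force: 0.0
t 9.77 shift [ 3.7 -0.3  0.1] in final frame [ 3.7 -0.3  0.1] turn [-0.0001 -0.      0.0003] F [ 0.  -0.3 -0.1] w 88.2 ff 0.0
force: [-0.5, -0.2, 1.3]
grip_width: 0.511
finger_force: 40.0
t 10.35 shift [ 3.1 -0.2  0.3] in final frame [ 3.1 -0.2  0.3] turn [0.0003 0.     0.0013] F [-0.5 -0.2  1.3] w 45.0 ff 40.0
```

View pics/c5.png

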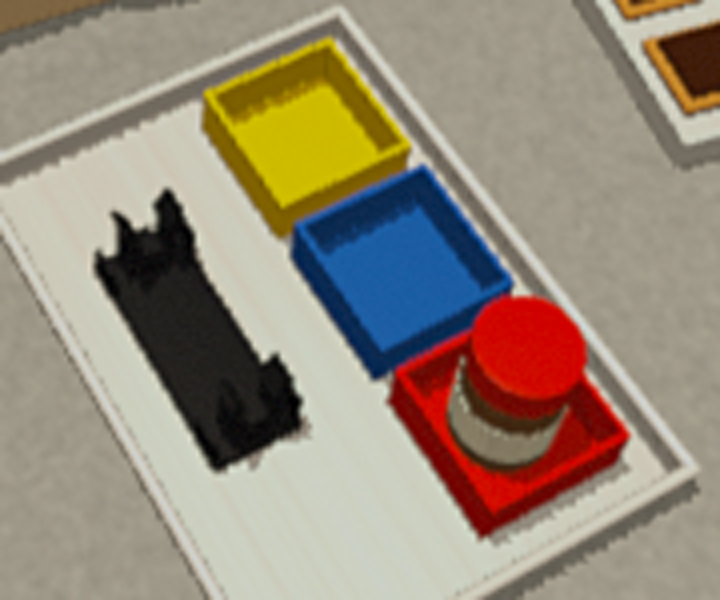

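Red is upright in its bin. Its lid lies within 1 px of the prediction for the bin centre. Yellow is gripped, so I carry it over.

```bash
python3 -m inch '[[[40,0,0,-10,0,0,0],[40,0,0,-20,0,0,0],[40,0,0,-30,0,0,0],[40,0,0,-30,0,0,0],[40,-10,-1,-20,0,0,0],[40,-25,-3,0,0,0,0],[40,-36,-4,0,0,0,0],[40,-36,-4,0,0,0,0],[40,-36,-4,0,0,0,0],[40,-36,-4,0,0,0,0]]]' | tail -2
python3 -m inch '[[[40,-36,-4,0,0,0,0],[40,-20,-3,0,0,0,0],[40,-8,-1,0,0,0,0],[40,0,0,0,0,0,0],[40,0,0,0,0,0,0]]]' | tail -2
python3 rem.py 577.1 -108.9 58
```

```text
grip_width: 0.513
finger_force: 40.0
grip_width: 0.511
finger_force: 40.0
t 11.60 shift [ -0.9  -0.9 108.3] in final frame [ -0.8  -0.9 108.3] turn [-0.0001 -0.0005  0.0013] F [-0.6  0.3 -1.1] w 45.0 ff 40.0
```

```bash
python3 -m inch '[[[40,-0.8,-0.9,10,0,0,0],[40,0,0,25,0,0,0],[40,0,0,30,0,0,0],[40,0,0,22,0,0,0],[40,0,0,12,0,0,0],[40,0,0,6,0,0,0],[40,0,0,2,0,0,0],[40,0,0,0,0,0,0],[40,0,0,0,0,0,0]]]' | tail -3
python3 rem.py 577.1 -108.9 58
python3 -m inch '[[[40,0,0,0.6,0,0,0],[40,0,0,0.6,0,0,0],[40,0,0,0,0,0,0],[40,0,0,0,0,0,0]]]' | tail -3
python3 rem.py 577.1 -108.9 58
```

```text
force: [0.6, 0.2, -1.4]
grip_width: 0.515
finger_force: 40.0
t 12.35 shift [ 0.7 -0.4  2.3] in final frame [ 0.7 -0.3  2.3] turn [0.0018 0.0011 0.0015] F [ 0.6  0.2 -1.4] w 45.4 ff 40.0
force: [-0.1, 0.4, 0.6]
grip_width: 0.51
finger_force: 40.0
t 12.68 shift [ 0.8 -0.   0.3] in final frame [ 0.8 -0.   0.3] turn [0.0005 0.0003 0.0012] F [-0.1  0.4  0.6] w 44.9 ff 40.0
```

```bash
python3 -m inch '[[[40,0,0,0.3,0,0,0],[62,0,0,0,0,0,0],[62,0,0,0,0,0,0],[62,0,0,0,0,0,0],[62,0,0,-5,0,0,0],[62,0,0,-20,0,0,0],[70,0,0,-35,0,0,0],[88,0,0,-35,0,0,0],[88,20,2,-20,0,0,0],[88,36,4.1,0,0,0,0]]]' 30| tail -2
python3 -m inch '[[[88,36,4.1,0,0,0,0],[88,36,4.1,0,0,0,0],[88,36,4.1,0,0,0,0],[88,36,4.1,0,0,0,0],[88,36,4.1,0,0,0,0],[88,36,4.1,0,0,0,0],[88,36,4.1,0,0,0,0],[88,36,4.1,0,0,0,0],[88,32,4,0,0,0,0],[88,10,0.5,0,0,0,0]]]' | tail -2
python3 -m inch '[[[88,0,0,0,0,0,0]]]' | tail -1
python3 rem.py 553.7 279.3 56
```

```text
grip_width: 0.979
finger_force: 0.0
grip_width: 1.0
finger_force: 0.0
finger_force: 0.0
t 14.43 shift [ -0.9   1.1 116.6] in final frame [ -0.8   1.1 116.6] turn [ 0.0001 -0.0001  0.0044] F [ 0.5 -0.2  0.1] w 87.9 ff 0.0
```

```bash
python3 -m inch '[[[88,0,1,10,0,0,0],[88,0,0,25,0,0,0],[88,0,0,30,0,0,0],[88,0,0,25,0,0,0],[88,0,0,15,0,0,0],[88,0,0,8,0,0,0],[88,0,0,3,0,0,0],[88,0,0,0,0,0,0]]]' 30 | tail -3
python3 -m inch '[[[40,0,0,0,0,0,0],[40,0,0,0,0,0,0],[40,0,0,0,0,0,0],[40,0,0,0,0,0,0],[40,0,0,0,0,0,0],[40,0,0,0,0,0,0],[40,0,0,0,0,0,0]]]' 40 | tail -3
python3 rem.py 553.7 279.3 56
python3 - <<'E'
from h import *
im=ctrl.capture('side'); cv2.imwrite('pics/s3.png',im[:,:,::-1])
cv2.imwrite('pics/c6.png',cv2.resize(im[195:345,220:400,::-1],None,fx=4,fy=4,interpolation=cv2.INTER_CUBIC))
im=ctrl.capture('top'); cv2.imwrite('pics/t3.png',im[:,:,::-1])
print((proj((574.6,-106.2,80),P('side'))-[220,195]+.5)*4)
E
```

```text
force: [0.6, 0.3, -0.2]
grip_width: 1.0
finger_force: 0.0
force: [-0.4, 0.8, 0.8]
grip_width: 0.515
finger_force: 40.0
t 15.68 shift [ 1.1 -0.2  0.7] in final frame [ 1.1 -0.2  0.7] turn [ 0.0001 -0.      0.0013] F [-0.4  0.8  0.8] w 45.3 ff 40.0
[315.36952881  60.96820488]
```

View pics/c6.png

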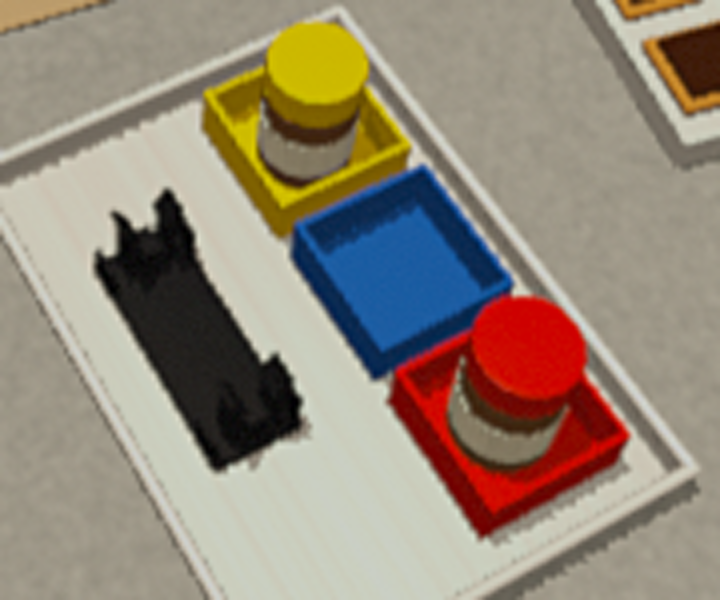

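Yellow is upright too, its lid at (317,62) against (315,61) predicted. Now blue.

```bash
python3 -m inch '[[[40,0,0,-10,0,0,0],[40,0,0,-20,0,0,0],[40,0,0,-30,0,0,0],[40,0,0,-30,0,0,0],[40,-10,-1,-20,0,0,0],[40,-25,-2.3,0,0,0,0],[40,-36,-3.4,0,0,0,0],[40,-36,-3.4,0,0,0,0],[40,-36,-3.4,0,0,0,0],[40,-36,-3.4,0,0,0,0]]]' | tail -2
python3 -m inch '[[[40,-36,-3.4,0,0,0,0],[40,-36,-3.4,0,0,0,0],[40,-36,-3.4,0,0,0,0],[40,-36,-3.4,0,0,0,0],[40,-36,-3.4,0,0,0,0],[40,-36,-3.4,0,0,0,0],[40,-36,-3.4,0,0,0,0],[40,-24,-2.3,0,0,0,0],[40,-8,-1,0,0,0,0],[40,0,0,0,0,0,0]]]' | tail -2
python3 -m inch '[[[40,0,0,0,0,0,0]]]' | tail -1
python3 rem.py 589.9 -185.5 58
```

```text
grip_width: 0.509
finger_force: 40.0
grip_width: 0.511
finger_force: 40.0
finger_force: 40.0
t 17.53 shift [ -0.7  -1.1 108.7] in final frame [ -0.6  -1.1 108.7] turn [-0.0002 -0.0006  0.0012] F [ 0.   0.8 -1.4] w 45.2 ff 40.0
```

```bash
python3 -m inch '[[[40,-0.6,-1.1,10,0,0,0],[40,0,0,25,0,0,0],[40,0,0,30,0,0,0],[40,0,0,22,0,0,0],[40,0,0,12,0,0,0],[40,0,0,6,0,0,0],[40,0,0,2,0,0,0],[40,0,0,0,0,0,0],[40,0,0,0,0,0,0]]]' | tail -3
python3 rem.py 589.9 -185.5 57.3
python3 -m inch '[[[40,0,0,0.7,0,0,0],[40,0,0,0.7,0,0,0],[40,0,0,0.3,0,0,0],[40,0,0,0,0,0,0],[40,0,0,0,0,0,0]]]' | tail -3
python3 rem.py 589.9 -185.5 57.3
```

```text
force: [0.5, 0.5, -0.5]
grip_width: 0.512
finger_force: 40.0
t 18.28 shift [ 0.7 -0.3  3.6] in final frame [ 0.6 -0.3  3.6] turn [0.0017 0.0013 0.0015] F [ 0.5  0.5 -0.5] w 45.1 ff 40.0
force: [-0.7, 0.5, 5.5]
grip_width: 0.514
finger_force: 40.0
t 18.70 shift [ 0.8 -0.1  1.4] in final frame [ 0.8 -0.1  1.4] turn [0.001  0.0008 0.0012] F [-0.7  0.5  5.5] w 45.3 ff 40.0
```

```bash
python3 -m inch '[[[62,0,0,0,0,0,0],[62,0,0,0,0,0,0],[62,0,0,0,0,0,0],[62,0,0,-5,0,0,0],[62,0,0,-20,0,0,0],[70,0,0,-35,0,0,0],[88,0,0,-35,0,0,0],[88,0,0,-25,0,0,0],[88,-20,-32,0,0,0,0],[88,-20,-32,0,0,0,0]]]' 30| tail -2
python3 -m inch '[[[88,-20,-32,0,0,0,0],[88,0,0,0,0,0,0],[88,0,0,0,0,0,0]]]' | tail -1
cat > look.py <<'E'
import sys
from h import *
n=sys.argv[1]; Q=P('wrist'); im=ctrl.capture('wrist'); np.save(n+'.npy',Q); cv2.imwrite(f'pics/{n}.png',im[:,:,::-1])
c=np.array([492,-187,0]);d=np.array([-.1716,.985,0]);x=np.array([.985,.1716,0])
for y in(-52,-38,0,38,52): print(y,[proj(c+y*d+e*x+[0,0,51],Q).round(1) for e in(-12,0,12)])
E
python3 look.py w3
python3 -m inch '[[[88,0,30,0,0,0,0],[88,0,30,0,0,0,0],[88,0,0,0,0,0,0],[88,0,0,0,0,0,0]]]' | tail -1
python3 look.py w4
python3 - <<'E'
from h import *
o=[]
for n in('w3','w4'):
    im=cv2.imread(f'pics/{n}.png')[:300]; o.append(im)
cv2.imwrite('pics/c7.png',cv2.resize(np.vstack([o[0][:,100:400],o[1][:,100:400]]),None,fx=1,fy=1))
E
```

```text
grip_width: 0.996
finger_force: 0.0
finger_force: 0.0
-52 [array([240.7, 167.9]), array([253. , 167.8]), array([265.3, 167.8])]
-38 [array([240.4, 153.5]), array([253. , 153.4]), array([265.5, 153.4])]
0 [array([239.8, 111.9]), array([252.9, 111.9]), array([266. , 111.9])]
38 [array([239. ,  66.3]), array([252.8,  66.3]), array([266.6,  66.2])]
52 [array([238.7,  48.4]), array([252.8,  48.3]), array([266.8,  48.3])]
finger_force: 0.0
-52 [array([176.4, 170.2]), array([188.8, 170.3]), array([201.1, 170.3])]
-38 [array([175.2, 155.9]), array([187.8, 155.9]), array([200.3, 156. ])]
0 [array([171.7, 114.3]), array([184.9, 114.4]), array([198. , 114.4])]
38 [array([168. ,  68.8]), array([181.7,  68.8]), array([195.5,  68.9])]
52 [array([166.5,  50.9]), array([180.5,  50.9]), array([194.5,  51. ])]
```

View pics/c7.png

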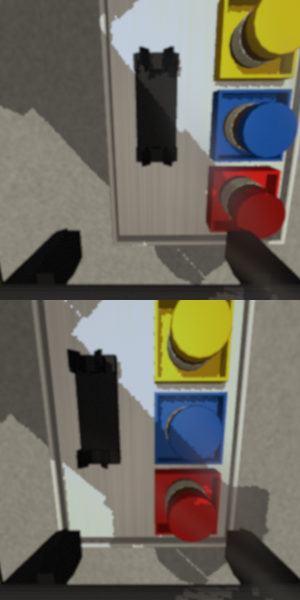

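```bash
python3 - <<'E'
from h import *
o=[]
for n,x0,y0 in(('w3',215,38),('w4',150,40)):
    im=cv2.imread(f'pics/{n}.png')[y0:y0+140,x0:x0+90].astype(float)
    im=(255*(im/255)**.45).astype(np.uint8)
    im=cv2.resize(im,None,fx=4.2,fy=4.2,interpolation=cv2.INTER_CUBIC)
    for v in range(0,560,84): cv2.line(im,(0,v),(6,v),(0,255,0),1)
    o.append(im)
cv2.imwrite('pics/c8.png',np.hstack(o)); print(o[0].shape)
E
```

```text
(588, 378, 3)
```

View pics/c8.png

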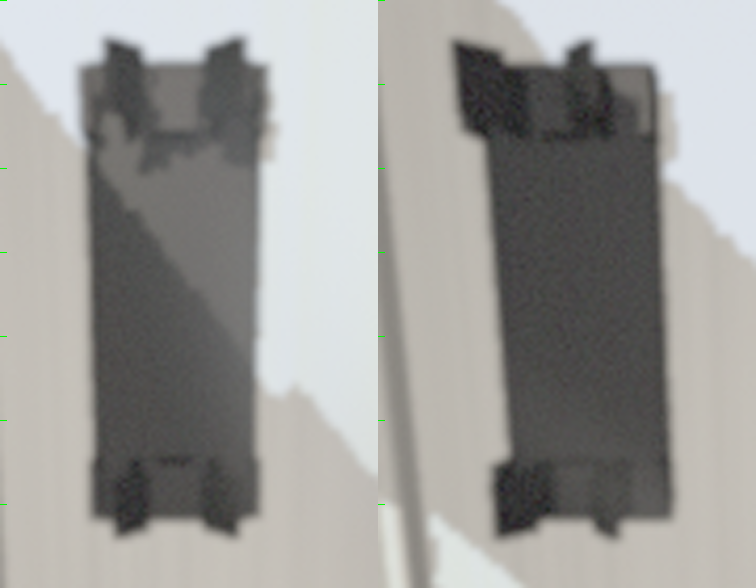

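All three jars are upright in their bins. In the w3 crop the jaw tips are at (105,38)/(245,38) and (117,538)/(240,538). That puts the clip about 1 mm along d and 3–4 mm along tool y from my estimate. I check that bias against the jars the arm has already placed.

```bash
python3 - <<'E'
from h import *
np.set_printoptions(precision=1,suppress=True)
S=P('side'); d=np.array([-.1716,.985,0]);x=np.array([.985,.1716,0])
for n,p,a in(('red',(527,348),(604.8,-265.1)),('yel',(317,62),(577.1,-108.9))):
    X=plane((220-.375+p[0]/4,195-.375+p[1]/4),S,80); e=X-np.r_[a,80]; print(n,X,'vs arm: tool y',e@x,'d',e@d)
E
python3 rem.py 406 177 110
```

```text
red [ 602.  -261.4   80. ] vs arm: tool y -2.1733262159407754 d 4.094271279417614
yel [ 575.2 -107.3   80. ] vs arm: tool y -1.6051966519497503 d 1.9444462595873095
t 20.22 shift [448.7 -82.2  67.7] in final frame [448.4 -83.7  67.4] turn [-0.0006 -0.0006  0.0034] F [ 0.2  0.6 -0.2] w 87.8 ff 0.0
```

```bash
python3 -m inch '[[[88,25,-4,0,0,0,0],[88,36,-7,0,0,0,0],[88,37,-7,0,0,0,0],[88,37,-7,0,0,0,0],[88,37,-7,0,0,0,0],[88,37,-7,0,0,0,0],[88,37,-7,0,0,0,0],[70,37,-7,0,0,0,0],[50,37,-7,5,0,0,0],[40,37,-7,10,0,0,0]]]' 30| tail -2
python3 -m inch '[[[40,37,-7,15,0,0,0],[40,35,-6,20,0,0,0],[40,15,-2,17,0,0,0],[40,5,-1,0,0,0,0],[40,0,0,0,0,0,0],[40,0,0,0,0,0,0]]]' | tail -2
python3 rem.py 407 177.5 25.5
python3 - <<'E'
from h import *
Q=P('wrist'); im=ctrl.capture('wrist'); cv2.imwrite('pics/w5.png',im[:,:,::-1])
d=np.array([-.1716,.985,0]); c=np.array([406,177.2,12])
for t in(-80,0,75,130): print(t,proj(c+t*d,Q).round(1))
# handle centreline from bright pixels in rows
g=im.astype(int)
for v in range(60,240,20): 
    r=g[v,180:330]; print(v,[''.join('#' if (abs(p.max()-p.min())<35 and p.max()>90) else '.' for p in r[::2])])
E
```

```text
grip_width: 0.795
finger_force: 0.0
grip_width: 0.453
finger_force: 0.0
t 21.55 shift [ 1.5  1.3 86.4] in final frame [ 1.5  1.4 86.4] turn [0.0015 0.0003 0.0012] F [ 0.1 -0.7  0. ] w 39.9 ff 0.0
-80 [252.8 276.5]
0 [252.9 199.9]
75 [252.9 112.8]
130 [253.   36.6]
60 ['##########################.................................................']
80 ['#########################..................................................']
100 ['########################.....###################...........................']
120 ['#######################...........#########................................']
140 ['#######################...........#########................................']
160 ['######################............#########................................']
180 ['#####################.............#########................................']
200 ['######............##................#####..................................']
220 ['######..............................#####..................................']
```

```bash
python3 -m inch '[[[40,1.5,2,10,0,0,0],[40,0,0,25,0,0,0],[40,0,0,22,0,0,0],[40,0,0,14,0,0,0],[40,0,0,8,0,0,0],[40,0,0,4,0,0,0],[40,0,0,0,0,0,0],[40,0,0,0,0,0,0]]]' 30| tail -3
python3 rem.py 407 177.5 25.5
```

```text
force: [0.5, 0.3, 0.6]
grip_width: 0.452
finger_force: 0.0
t 22.27 shift [-0.4 -0.6  2.9] in final frame [-0.4 -0.6  2.9] turn [0.001  0.     0.0008] F [0.5 0.3 0.6] w 39.8 ff 0.0
```

```bash
python3 -m inch '[[[40,0,0,1.5,0,0,0],[40,0,0,1,0,0,0],[40,0,0,0,0,0,0],[5,0,0,0,0,0,0],[5,0,0,0,0,0,0],[5,0,0,0,0,0,0],[5,0,0,0,0,0,0],[5,0,0,0,0,0,0],[5,0,0,0,0,0,0],[5,0,0,0,0,0,0]]]' 55| tail -3
python3 rem.py 407 177.5 25.5
```

```text
force: [0.2, 1.1, 1.6]
grip_width: 0.163
finger_force: 55.0
t 23.10 shift [-0.6 -0.3  0. ] in final frame [-0.6 -0.3  0. ] turn [ 0.0002 -0.      0.0011] F [0.2 1.1 1.6] w 14.4 ff 55.0
```

```bash
python3 -m inch '[[[5,0,0,-8,0,0,0],[5,0,0,-15,0,0,0],[5,0,0,-25,0,0,0],[5,0,0,-30,0,0,0],[5,0,0,-25,0,0,0],[5,-10,0.5,-12,0,0,0],[5,-20,1,0,0,0,0],[5,-30,2,0,0,0,0],[5,-33,2.2,0,0,0,0],[5,-33,2.2,0,0,0,0]]]'| tail -2
python3 -m inch '[[[5,-33,2.2,0,0,0,0],[5,-33,2.2,0,0,0,0],[5,-33,2.2,0,0,0,0],[5,-33,2.2,0,0,0,0],[5,-33,2.2,0,0,0,0],[5,-33,2.2,0,0,0,0],[5,-28,1.5,0,0,0,0],[5,-15,1,0,0,0,0],[5,-5,0,0,0,0,0],[5,0,0,0,0,0,0]]]'| tail -2
python3 rem.py 494 -185.6 78.5
```

```text
grip_width: 0.164
finger_force: 55.0
grip_width: 0.16
finger_force: 55.0
t 24.77 shift [-1.3 -0.9 61.9] in final frame [-1.2 -0.9 61.9] turn [-0.0003 -0.0005  0.0003] F [ 0.1 -0.7 -1.4] w 14.1 ff 55.0
```

Lower to the hover height, handle about 6 mm above the mouths, and look.

```bash
python3 -m inch '[[[5,-1.2,-0.9,8,0,0,0],[5,0,0,18,0,0,0],[5,0,0,17,0,0,0],[5,0,0,10,0,0,0],[5,0,0,5,0,0,0],[5,0,0,2,0,0,0],[5,0,0,0,0,0,0],[5,0,0,0,0,0,0]]]'| tail -2
python3 rem.py 494 -185.6 78.5
python3 - <<'E'
from h import *
Q=P('wrist'); w=ctrl.capture('wrist'); t=ctrl.capture('top'); s=ctrl.capture('side')
for n,i in(('w6',w),('t6',t),('s6',s)): cv2.imwrite(f'pics/{n}.png',i[:,:,::-1])
T,S=P('top'),P('side'); g=lambda i:(255*(i[:,:,::-1]/255.)**.5).astype(np.uint8)
a=cv2.resize(g(w)[10:300,190:320],None,fx=2.05,fy=2.05,interpolation=cv2.INTER_CUBIC)[:594]
b=cv2.resize(g(s)[200:340,225:325],None,fx=4.2,fy=4.2,interpolation=cv2.INTER_CUBIC)
h=min(len(a),len(b)); cv2.imwrite('pics/c9.png',np.hstack([a[:h],b[:h]])); print(a.shape,b.shape)
d=np.array([-.1716,.985,0]); c=np.array([494,-185.6,65])
for e in(-80,-45,0,45,75): print(e,'w',(proj(c+e*d,Q)-[190,10])*2.05,'s',(proj(c+e*d,S)-[225,200])*4.2+[a.shape[1],0])
E
```

```text
grip_width: 0.168
finger_force: 55.0
t 25.43 shift [-0.2 -0.3  2.5] in final frame [-0.2 -0.3  2.5] turn [0.0007 0.0007 0.0015] F [0.6 0.4 0.8] w 14.8 ff 55.0
(594, 266, 3) (588, 420, 3)
-80 w [127.02173944 697.91931822] s [562.08506199 439.38923194]
-45 w [127.00851222 612.02237864] s [513.7400411 362.5562017]
0 w [126.98896727 485.09846542] s [455.23639882 269.57843412]
45 w [126.96583938 334.90705794] s [400.47823298 182.55321963]
75 w [126.94791206 218.48790884] s [365.87969836 127.56699339]
```

View pics/c9.png

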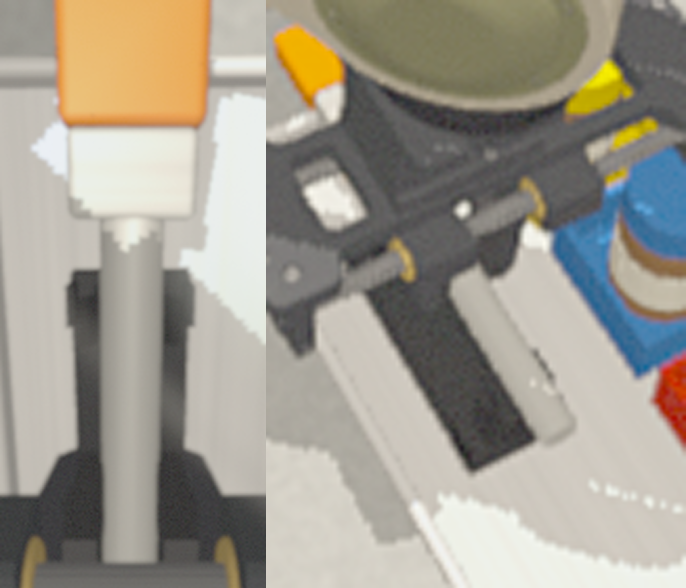

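```bash
python3 - <<'E'
from h import *
Q=P('wrist'); d=np.array([-.1716,.985,0]); x=np.array([.985,.1716,0]); c=np.array([494,-185.6,0])
for y,z in((52,51),(52,3),(52,20),(75,65)):
    print(y,z,[((proj(c+y*d+e*x+[0,0,z],Q)-[190,10])*2.05).round(0) for e in(-14,0,14)])
E
```

```text
52 51 [array([ 79., 300.]), array([127., 300.]), array([176., 300.])]
52 3 [array([ 90., 279.]), array([128., 279.]), array([165., 279.])]
52 20 [array([ 87., 285.]), array([128., 285.]), array([168., 285.])]
75 65 [array([ 72., 218.]), array([127., 218.]), array([183., 218.])]
```

```bash
python3 -m inch '[[[5,0,0.4,8,0,0,0],[5,0,0,8,0,0,0],[5,0,0,3,0,0,0],[5,0,0,0,0,0,0],[5,0,0,0,0,0,0]]]' 60| tail -2
python3 rem.py 494 -185.6 48.5
python3 -m inch '[[[5,0,0,2,0,0,0],[5,0,0,2,0,0,0],[5,0,0,2,0,0,0],[5,0,0,0,0,0,0]]]'| grep force
python3 rem.py 494 -185.6 48.5
```

```text
grip_width: 0.162
finger_force: 60.0
t 26.00 shift [-0.1 -0.5 12.6] in final frame [-0.1 -0.5 12.6] turn [-0.0004 -0.0005  0.0012] F [ 0.3  1.1 -1.2] w 14.3 ff 60.0
force: [0.9, -0.9, -0.3]
finger_force: 60.0
t 26.33 shift [-0.  -0.5  6.8] in final frame [-0.  -0.5  6.8] turn [0.0001 0.0003 0.0014] F [ 0.9 -0.9 -0.3] w 14.3 ff 60.0
```

```bash
python3 -m inch '[[[5,0,0,1.5,0,0,0],[5,0,0,1.5,0,0,0],[5,0,0,0,0,0,0]]]'| grep force
python3 rem.py 494 -185.6 48.5
python3 -m inch '[[[5,0,0,1.5,0,0,0],[5,0,0,1.5,0,0,0],[5,0,0,0,0,0,0],[5,0,0,0,0,0,0]]]'| grep force
python3 rem.py 494 -185.6 48.5
```

```text
force: [1.3, -1.5, -1.3]
finger_force: 60.0
t 26.58 shift [-0.2 -0.4  3.5] in final frame [-0.2 -0.4  3.5] turn [-0.0005 -0.0004  0.0012] F [ 1.3 -1.5 -1.3] w 14.7 ff 60.0
force: [0.8, 0.7, -2.5]
finger_force: 60.0
t 26.92 shift [-0.2 -0.5  0.7] in final frame [-0.2 -0.5  0.7] turn [-0.0004 -0.0006  0.001 ] F [ 0.8  0.7 -2.5] w 14.2 ff 60.0
```

```bash
python3 -m inch '[[[5,0,0,0.7,0,0,0],[5,0,0,0,0,0,0],[5,0,0,0,0,0,0]]]'| grep force
python3 rem.py 494 -185.6 48.5
python3 -m inch '[[[5,0,0,1,0,0,0],[5,0,0,0,0,0,0],[5,0,0,0,0,0,0]]]'| grep force
python3 rem.py 494 -185.6 48.5
python3 - <<'E'
from h import *
Q=P('wrist'); im=ctrl.capture('wrist'); cv2.imwrite('pics/w7.png',im[:,:,::-1])
im0=cv2.imread('pics/w6.png')[:,:,::-1]
for n,i in(('w6',im0),('w7',im)):
    m=blobs(i.copy(),'orange'); print(n,[(b[0],b[1],b[2]) for b in m[:2]])
    for v in(125,140,155,180,200,220): print(v,i[v,225:285:3].astype(int).mean(1).round().astype(int))
E
```

```text
force: [-1.2, -0.3, -0.8]
finger_force: 60.0
t 27.17 shift [-0.1 -0.5  0.2] in final frame [-0.1 -0.5  0.2] turn [-0.0001 -0.      0.0012] F [-1.2 -0.3 -0.8] w 14.7 ff 60.0
force: [-2.8, 0.8, 6.8]
finger_force: 60.0
t 27.42 shift [-0.1 -0.6 -0.1] in final frame [-0.1 -0.6 -0.1] turn [0.0003 0.0004 0.0013] F [-2.8  0.8  6.8] w 14.2 ff 60.0
w6 [(2195, array([267. ,  38.2]), array([216,   0,  77,  72], dtype=int32))]
125 [139 144 147 147 141  79  90 160 194 214 218 167 147 100 114 133 151 152
 151 149]
140 [130 118 121 119 116  80  91 101 111 120 126 115 105  97  88 113 122 126
 145 184]
155 [ 20  14  15  12  17  75  90  99 111 120 124 113 104  96  82  26  26  32
  37  45]
180 [ 97  27  31  33  34  76  91 101 112 120 122 111 103  94  76  21  22  23
  25 117]
200 [119  20  19  19  22  73  91 100 112 118 119 109 103  94  70  35  34  29
  33 129]
220 [136  31  17  17  20  71  91 101 112 119 117 108 101  92  60  25  28  33
  50 131]
w7 [(3165, array([255.1,  31.1]), array([215,   0,  77,  72], dtype=int32))]
125 [148 147 149 148 125  84 107 124 184 219 218 195 167 144 118 143 150 159
 155 155]
140 [148 149 148 149 130  84  94 104 114 125 128 134 130 120  92 144 158 162
 176 203]
155 [ 25  25  22  13  29  82  93 104 114 124 124 112 104  96  79  22  29  36
  42  48]
180 [ 21  22  26  28  28  36  91 104 115 123 121 111 103  77  13  11  13  16
  18  23]
200 [ 19  18  20  21  25  77  94 103 113 121 119 110 102  94  67  36  34  32
  29  25]
220 [ 18  18  19  18  19  74  93 103 114 121 120 109 102  93  59  27  30  32
  37  41]
```

```bash
python3 -m inch '[[[5,0,0,0.8,0,0,0],[5,0,0,0,0,0,0],[5,0,0,0,0,0,0]]]'| grep force
python3 rem.py 494 -185.6 48.5
python3 -m inch '[[[5,0,0,0.8,0,0,0],[5,0,0,0,0,0,0],[5,0,0,0,0,0,0]]]'| grep force
python3 rem.py 494 -185.6 48.5
```

```text
force: [-5.7, 3.1, 14.8]
finger_force: 60.0
t 27.72 shift [-0.1 -0.6 -0.2] in final frame [-0.1 -0.6 -0.2] turn [0.0003 0.0005 0.0014] F [-5.7  3.1 14.8] w 14.6 ff 60.0
force: [-7.9, 5.1, 22.8]
finger_force: 60.0
t 27.97 shift [-0.1 -0.6 -0.3] in final frame [-0.1 -0.6 -0.3] turn [0.0004 0.0007 0.0015] F [-7.9  5.1 22.8] w 14.6 ff 60.0
```

```bash
python3 -m inch '[[[5,0,0,-1.2,0,0,0],[5,0,0,-1,0,0,0],[34,0,0,0,0,0,0],[34,0,0,0,0,0,0],[34,0,0,0,0,0,0],[34,0,0,-3,0,0,0],[34,0,0,-10,0,0,0],[34,0,0,-25,0,0,0],[34,0,0,-35,0,0,0],[34,0,0,-35,0,0,0]]]'| tail -3
python3 -m inch '[[[34,-36,0,-10,0,0,0],[34,-36,0,0,0,0,0],[34,-36,0,0,0,0,0],[34,0,0,0,0,0,0],[34,0,0,0,0,0,0]]]'| tail -3
python3 rem.py 494 -185.6 48.5
python3 - <<'E'
from h import *
Q=P('wrist'); w=ctrl.capture('wrist'); t=ctrl.capture('top'); s=ctrl.capture('side')
for n,i in(('w8',w),('t8',t),('s8',s)): cv2.imwrite(f'pics/{n}.png',i[:,:,::-1])
d=np.array([-.1716,.985,0]); c=np.array([494,-185.6,35])
for e in(-80,-52,-38,38,52,75): print(e,'w',proj(c+e*d,Q).round(1),'s',proj(c+e*d,P('side')).round(1))
g=lambda i:(255*(i[:,:,::-1]/255.)**.5).astype(np.uint8)
a=cv2.resize(g(w)[30:225,205:305],None,fx=3,fy=3,interpolation=cv2.INTER_CUBIC)
b=cv2.resize(g(s)[195:341,225:350],None,fx=4,fy=4,interpolation=cv2.INTER_CUBIC)
cv2.imwrite('pics/c10.png',np.hstack([a[:584],b[:584]])); print(a.shape,b.shape)
E
```

```text
force: [0.6, -0.4, -0.6]
grip_width: 0.385
finger_force: 0.0
force: [0.3, 0.1, -0.3]
grip_width: 0.387
finger_force: 0.0
t 29.22 shift [108.9  -0.3 118.1] in final frame [108.9  -0.2 118.1] turn [ 0.0002 -0.     -0.0008] F [ 0.3  0.1 -0.3] w 34.1 ff 0.0
-80 w [252.6 163.1] s [293.8 312.6]
-52 w [252.5 134. ] s [284.8 298.2]
-38 w [252.5 118.7] s [280.5 291.2]
38 w [252.4  26. ] s [258.5 255.7]
52 w [252.3   6.8] s [254.7 249.5]
75 w [252.3 -26.2] s [248.6 239.7]
(585, 300, 3) (584, 500, 3)
```

View pics/c10.png

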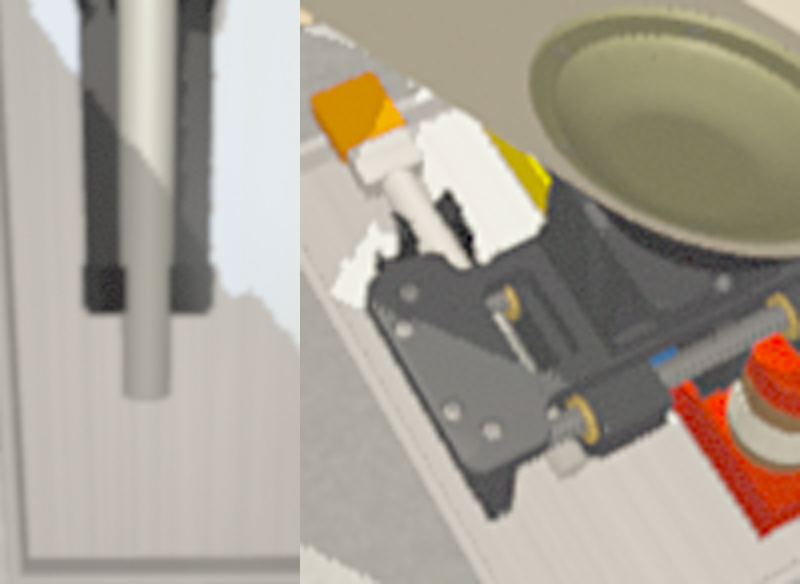

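```bash
python3 - <<'E'
from h import *
C=ctrl.get_calibration('wrist'); print('cam',(-np.array(C['R']).T@C['t']).round(0))
Q=P('wrist'); im=cv2.imread('pics/w8.png').astype(int).mean(2)
for v in list(range(30,64,4))+list(range(104,164,4)): print(v,im[v,230:278:2].astype(int))
d=np.array([-.1716,.985,0]);x=np.array([.985,.1716,0]); c=np.array([494,-185.6,0])
for y in(-52,-45,-38,38): print(y,[(z,e,proj(c+y*d+e*x+[0,0,z],Q).round(0).tolist()) for z in(40,51) for e in(-12,-6,6,12)])
E
```

```text
cam [ 500. -214.  294.]
30 [ 80  11  23  42  46  36  14  66 122 146 169 189 196 177 153 130  93  27
  14  19  19  18  10  37]
34 [152  34  18  31  44  43  29  65 121 146 169 189 196 177 152 129  92  30
  18  21  20  19  19  72]
38 [172  45  39  45  45  46  46  66 120 146 170 189 195 176 152 130  92  31
  19  20  18  19  21  84]
42 [173  54  46  45  45  45  46  67 120 147 170 189 195 176 152 128  91  32
  23  38  40  36  37 130]
46 [174  55  45  45  45  46  45  68 121 147 170 190 195 175 152 128  90  31
  24  38  41  39  42 150]
50 [180  65  45  45  45  45  45  69 122 147 171 190 194 175 151 127  87  29
  32  41  41  41  41 150]
54 [138  62  45  46  45  44  45  67 121 147 170 190 193 174 151 127  87  31
  37  43  42  41  41 124]
58 [117  50  43  45  45  45  45  68 121 147 171 190 193 174 151 126  87  31
  28  41  42  41  44 152]
62 [121  51  19  30  43  44  46  67 122 148 172 190 193 174 150 126  85  32
  34  42  44  42  46 154]
104 [142 109  27  20  19  20  20  38  78  92 102 110 113 108  99  88  62  34
  38  47  51  52  90 198]
108 [142 109  26  19  20  21  20  36  79  94 102 110 11
[... 1529 characters left out ...]
6, [245.0, 138.0]), (51, 6, [259.0, 138.0]), (51, 12, [265.0, 138.0])]
-45 [(40, -12, [239.0, 129.0]), (40, -6, [246.0, 129.0]), (40, 6, [259.0, 129.0]), (40, 12, [265.0, 129.0]), (51, -12, [239.0, 130.0]), (51, -6, [245.0, 130.0]), (51, 6, [259.0, 130.0]), (51, 12, [266.0, 130.0])]
-38 [(40, -12, [239.0, 121.0]), (40, -6, [246.0, 121.0]), (40, 6, [259.0, 121.0]), (40, 12, [265.0, 121.0]), (51, -12, [238.0, 122.0]), (51, -6, [245.0, 122.0]), (51, 6, [259.0, 122.0]), (51, 12, [266.0, 122.0])]
38 [(40, -12, [238.0, 27.0]), (40, -6, [245.0, 27.0]), (40, 6, [259.0, 27.0]), (40, 12, [267.0, 27.0]), (51, -12, [237.0, 23.0]), (51, -6, [245.0, 23.0]), (51, 6, [260.0, 23.0]), (51, 12, [267.0, 23.0])]
```

In the near pair the visible handle narrows from about 18 px to 13.5 px, which is the 12 mm mouth closed above it. The far pair showed the same in w7. The handle end is at row 162.7 against 163.1 predicted, so the brush is home in both pairs and about 2 mm off centre. After a last check on the things that had to stay put, I hand in.

```bash
python3 - <<'E'
from h import *
a=cv2.imread('pics/top0.png').astype(int); b=cv2.imread('pics/t8.png').astype(int)
for n,(x,y,w,h) in {'green':(228,183,24,24),'black':(140,136,86,16)}.items(): print(n,abs(a-b)[y:y+h,x:x+w].max(2).mean().round(1),(abs(a-b)[y:y+h,x:x+w].max(2)>60).sum())
s=ctrl.observe(); print(s['clock'],s['force'].round(1),s['finger_force'])
print(ctrl.hand_in())
E
```

```text
green 5.1 0
black 5.4 0
29.3667 [-0.1 -0.  -0.1] 0.0
the job is handed in; nothing more can be done
None
```

The job is handed in at 29.4 s. The red, yellow and blue jars stand upright in their own bins. The orange brush is home in both jaw pairs, about 2 mm off centre, and the green jar and black brush have not moved.

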